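# Rebuild the sample carousel on its drive

### The arm

A 7-joint arm with a two-finger parallel gripper is mounted at the origin on the work surface. World frame = base frame: x ahead of the robot, y to its left, z up, the work surface at z = 0. Lengths are in m, angles in degrees, forces in N, time in s.
With the tool pointing down it reaches from about 0.425 to 0.875 m from the base axis. Payload 4.7 kg.
Tool frame: the origin (TCP) lies on the mounting face of the last link; the fingertips stand 173 mm ahead of it and the grasp point (between the pads) lies 155 mm ahead of it (grasp_offset is the distance from the TCP to the grasp point, in m); z points along the fingers, y is the line along which they close (so a half turn about z gives the same grasp; the last joint's range is limited). The gripper opens to 85 mm and grips with 20 to 120 N. Pads are 22 mm wide; open, the fingers measure 114 mm over their backs; the gripper's body (76 mm by 85 mm) begins 54 mm behind the grasp point. The pads swing forward as they close: fully open they stand 13 mm farther back than shut.
Start: joints at [68.36, 18.392, -4.016, 83.108, 1.295, 78.541, -3.26], TCP at [0.248, -0.601, 0.405] pointing down, gripper open.
Joint ranges: [-163.93, 163.93], [-17.29, 119.83], [-79.2, 71.16], [3.27, 140.29], [-89.18, 269.18], [5.43, 117.66], [-154.24, 154.24]. Speed limits (degrees/s): [147.25, 147.25, 180, 180, 180, 180, 180].

### API

Orientations are given as [roll, pitch, yaw] about the fixed x, y, z axes, in that order (R = Rz(yaw) Ry(pitch) Rx(roll)).
In Python, from plant import * gives the robot as it stands.
- The arm moves only by the tool carry_out, never from a script. Its argument "rows" is a list that holds one entry, the list of rows, each a list of 7 numbers: the shift along the tool's x, y, z in shares of 0.6 m (1.0 is 0.6 m), then the turn, a rotation vector about the tool's x, y, z in a scale on which 1.0 is 120 degrees, then the opening, from 0 (shut) to 1 (fully open). In form: [[[x, y, z, ax, ay, az, hand], ...]]. A call has 1 to 12 rows; each row is the pose to reach, as a shift and turn from the pose commanded when the call began, along the tool's axes at that moment; what a row does not reach only later rows make up. A row lasts 1/12 s, in which the tool goes at most 41.7 mm and 7.16 degrees, less where a joint would pass 70% of its speed; a pose out of reach is approached as far as the arm can. Shift and turn numbers lie between -1 and 1, and a call with a number outside is refused. A call with a gripper value outside its range is refused whole. The fingers move at their own pace and stop on an object; "newtons" is the grip in N (left out, the last holds). Time passes only in rows, so rows that repeat a pose let the fingers close. It gives the time, the measured TCP pose, the force, the opening and the grip force at its end, in the units of the state.
- sense(): the state, without advancing time (a new reading comes with each control period).
- capture(name): name is "scene" or "top" or "wrist"; returns a dict with "color" (400x640x3 uint8, red, green, blue), "intrinsics" (3x3 intrinsics, pixels), "k1" (the pictures are not rectified: a ray, as slopes to the right and down, at radius r is drawn at 1 + k1 r^2 times it, then the intrinsics apply), "position" and "orientation" of the camera in the world; the wrist camera has in their place "T_tool_cam" (4x4, takes a point from camera to tool coordinates, whose origin is the TCP and whose axes are the flange's). Camera axes: x right, y down, z forward; pixel columns grow to the right and rows downward; lengths in m; the calibration is good to about 2 mm. A picture is of the moment at which its call begins: read the wrist's pose just before it. There is no depth.
- hand_in(): hands the job in; it is judged then, once.
The state is a dict: "t": time; "q": joint angles; "qvel": joint speeds; "joint_efforts": joint torques, N m; "tool_pos": TCP position; "tool_rot": TCP orientation; "contact_force": force on the tool from outside, world axes, zero at the start; "wrist_torque": the same for the moment, N m; "gripper_width": finger opening in m; "grasp_force": force on a finger pad.
Only numpy, scipy, OpenCV 4.12 (cv2) and the standard library are available. Lean on these libraries where they do the work, as an engineer would, in place of code of your own. Each camera call takes 0.05 s, during which the arm holds its last target. There are 200 camera calls.

### The job

Put the washed sample carousel back together on the spindle of its drive unit: first the wide tray, then the spacer ring, then the narrow tray, and last the cap over the narrow tray's hub, each the right way up and fully down on the one below. Set the parts down rather than letting them drop, and leave the other things on the bench standing where they are.

Things in the scene. Friction and masses are not known exactly. Their poses are not given: they have to be found in the camera images.
- carousel_drive: the target: a fixed round drive unit, white with an orange stripe round its side, 150 mm in diameter, its flat top at 30 mm, with a steel spindle standing up from the middle (12 mm diameter, its tip tapered over the last 8 mm, tip 102 mm above the bench). Origin: middle of its underside on the bench, on the spindle's axis; z up
- wide_tray: loose white round tray, 130 mm in diameter, plate 8 mm thick with a ring of 16 dark wells (only marks, flat), and a round hub in the middle, 32 mm in diameter, rising to 32 mm above the underside; a 20 mm bore goes right through. About 0.25 kg. Lies upright, plate down. Origin: middle of its underside; z up. In place its origin is 30 mm above the drive's
- spacer: loose aluminium ring, 40 mm outside diameter, 22 mm high, with a 20 mm bore right through. About 0.1 kg. Origin: middle of its underside; z up; it stands upright, axis vertical. On the drive it rests on the wide tray's hub, its origin 62 mm above the drive's
- narrow_tray: loose white round tray like the wide one but smaller, 100 mm in diameter, plate 8 mm thick with a ring of 10 dark wells (only marks), and a hub 32 mm in diameter rising to 30 mm above the underside; a 20 mm bore goes right through. About 0.16 kg. Lies upright, plate down. Origin: middle of its underside; z up. On the drive it rests on the spacer, its origin 84 mm above the drive's
- cap: loose grey cap: a skirt 50 mm in diameter and 18 mm high, open below (42 mm inside diameter, 14 mm deep), with a grip knob on top 28 mm in diameter reaching from 18 to 40 mm above the rim of the skirt. About 0.08 kg. Stands on its open rim, knob up. Origin: middle of the rim's plane; z up. In place it rests on the narrow tray's hub, skirt round it, origin 100 mm above the drive's
- reagent_bottle: bystander, loose: closed amber bottle, 42 mm in diameter, 85 mm high, standing. Origin: middle of its underside
- beaker: bystander, loose: empty glass beaker, about 52 mm in diameter, 60 mm high, standing. Origin: middle of its underside
- specimen_jar: bystander, loose: clear jar with a yellow lid, 48 mm in diameter, 55 mm high, standing. Origin: middle of its underside
- tip_box: bystander, loose: blue box with a clear top, 50 x 40 mm, 49 mm high. Origin: middle of its underside
- tube_block: bystander, loose: white block 50 x 34 mm with three red-capped tubes in a row, 64 mm high in all. Origin: middle of its underside
Not all that is in view belongs to the job. What is shaped like the cap but orange is not meant. Leave any orange look-alike of the wide_tray alone.

How it is judged:
By the outcome, as a careful person would: the job done as asked, in the order asked, and still so for the second after the job is handed in, with the robot touching nothing.
It also fails if it takes over 122 s, if anything falls off the work surface, if the arm or the gripper's body presses on something with over 40 N, if the wrist force passes 120 N, or if a joint passes its speed limit or range.

## Working session

There is one attempt and no reset: what is moved stays moved. The work goes in short steps, Python scripts to look and compute and a tool call to move; the robot and the scene stay as the last step left them, time stands still between calls to the robot, and variables do not carry over. Pictures are saved under pics/ and viewed, at most 16 in all, crops included, and the job is handed in when it is done.

Besides the shell and the picture viewer there is one more tool, called after "Call:" in YAML: its name, and indented under it one key for each argument. carry_out: Moves the arm, as the interface text tells. Its arguments: {"type":"object","properties":{"rows":{"type":"array"},"newtons":{"type":"number"}},"required":["rows"]}

```bash
ls; mkdir -p pics
python3 - <<'E'
from plant import *
import cv2,json
s=sense();print(s)
for n in("scene","top"):
    c=capture(n);cv2.imwrite(f"pics/{n}0.png",c["color"][:,:,::-1]);print({k:v for k,v in c.items() if k!="color"})
E
```

```text
pics
{'t': 0.0, 'q': array([68.35924532, 18.43888125, -4.01527186, 83.1756159 ,  1.29484606,
       78.54017434, -3.26013457]), 'qvel': array([-0.07339185,  0.02765538, -0.10447151, -0.07236888, -0.08218877,
       -0.07488685,  0.03957866]), 'joint_efforts': array([-1.22803154e-03, -4.93584359e+01, -3.82629633e-01, -3.14332831e+01,
        1.31752316e-02,  1.11792368e-02,  2.05082863e-06]), 'tool_pos': array([ 0.24809385, -0.60056509,  0.40361891]), 'tool_rot': array([-1.79890563e+02,  5.70012087e-03,  2.24501139e+01]), 'contact_force': array([-0.33608855, -0.96581552, -0.4332992 ]), 'wrist_torque': array([-0.02593999, -0.00144948, -0.02194077]), 'grasp_force': 0.0, 'gripper_width': 0.08514531443126515}
{'intrinsics': array([[461.61356562,   0.        , 325.10543003],
       [  0.        , 461.61356562, 202.77521758],
       [  0.        ,   0.        ,   1.        ]]), 'k1': -0.016366906061440725, 'position': array([ 1.11793185, -0.4574121 ,  0.89730814]), 'orientation': array([-138.14194612,    1.07475033,   52.60436264])}
{'intrinsics': array([[460.82786358,   0.        , 321.97113092],
       [  0.        , 460.82786358, 195.99576648],
       [  0.        ,   0.        ,   1.        ]]), 'k1': -0.07735865172631004, 'position': array([0.27949156, 0.01274514, 1.14053001]), 'orientation': array([-1.67151180e+02,  1.10984276e-01, -9.36057040e+01])}
```

View pics/top0.png

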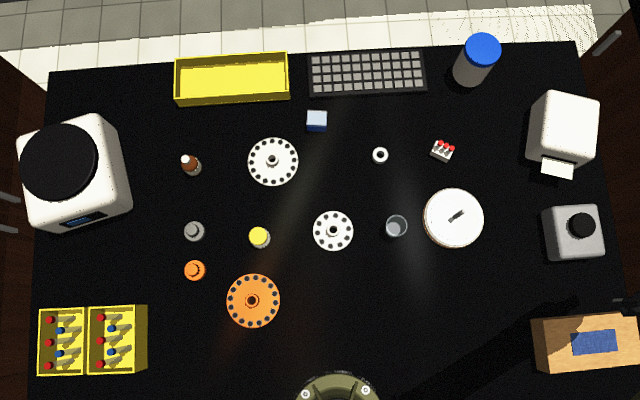

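View pics/scene0.png

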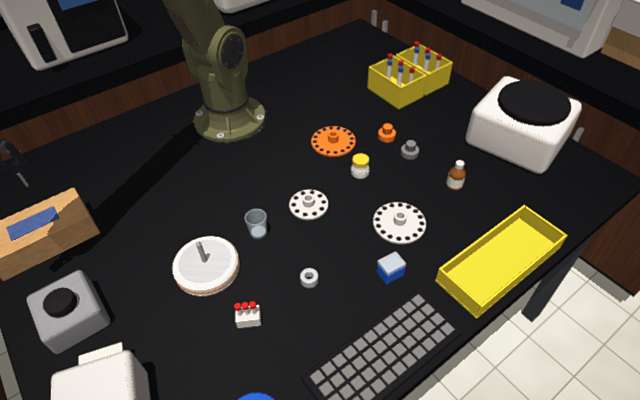

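The candidates are:
- **Wide tray:** white one at top (272,161); the orange one at (252,300) is the look-alike.
- **Cap:** grey one at (194,231); the orange one at (194,270) is the look-alike.
- **Narrow tray:** white one at (333,230).
- **Spacer:** ring at (380,155).
- **Drive:** (453,217), with its spindle at (456,215).

Next I measure them with silhouettes and check the choices in one crop.

```bash
cat > h.py <<'E'
from plant import *
import cv2, numpy as np
from scipy.spatial.transform import Rotation as Ro
from scipy.optimize import least_squares
def cam(n):
    s=sense(); c=capture(n)
    if n=="wrist":
        T=np.eye(4);T[:3,:3]=Ro.from_euler('xyz',s["tool_rot"],degrees=True).as_matrix();T[:3,3]=s["tool_pos"]
        T=T@c["T_tool_cam"]
    else:
        T=np.eye(4);T[:3,:3]=Ro.from_euler('xyz',c["orientation"],degrees=True).as_matrix();T[:3,3]=c["position"]
    c["T"]=T;return c
def proj(c,P):
    T=c["T"];p=(np.asarray(P)-T[:3,3])@T[:3,:3];s=p[:,:2]/p[:,2:]
    s=s*(1+c["k1"]*(s**2).sum(1,keepdims=True));K=c["intrinsics"]
    return s*[K[0,0],K[1,1]]+[K[0,2],K[1,2]]
def back(c,uv,z):
    K=c["intrinsics"];d=(np.asarray(uv,float)-[K[0,2],K[1,2]])/[K[0,0],K[1,1]];s=d.copy()
    for _ in range(8): s=d/(1+c["k1"]*(s**2).sum(-1,keepdims=True))
    T=c["T"];r=np.append(s,1)@T[:3,:3].T;return T[:3,3]+r*(z-T[2,3])/r[2]
A=np.linspace(0,2*np.pi,72)
def cyl(x,y,parts): return np.vstack([np.c_[x+r*np.cos(A),y+r*np.sin(A),0*A+z] for r,z in parts])
def hullc(uv):
    h=cv2.convexHull(np.float32(uv));m=cv2.moments(h);return np.array([m['m10']/m['m00'],m['m01']/m['m00']]),m['m00']
SH={"wide":[(.065,0),(.065,.008),(.016,.032)],"narrow":[(.05,0),(.05,.008),(.016,.030)],"spacer":[(.02,0),(.02,.022)],
"cap":[(.025,0),(.025,.018),(.014,.018),(.014,.04)],"drive":[(.075,0),(.075,.03)]}
def fit(c,mask,seed,parts,z0=0):
    n,l,st,ce=cv2.connectedComponentsWithStats(mask.astype(np.uint8),connectivity=8)
    ys,xs=np.nonzero(l);i=np.argmin((xs-seed[0])**2+(ys-seed[1])**2);m=l==l[ys[i],xs[i]]
    ys,xs=np.nonzero(m);uv=np.vstack([np.c_[xs+a,ys+b] for a in(-.5,.5) for b in(-.5,.5)])
    C,ar=hullc(uv);p0=back(c,C,z0)[:2];P=[(r,z+z0) for r,z in parts]
    r=least_squares(lambda p:hullc(proj(c,cyl(*p,P)))[0]-C,p0,x_scale=.01,diff_step=1e-3)
    return r.x,ar/hullc(proj(c,cyl(*r.x,P)))[1]
E
python3 - <<'E'
from h import *
t=cam("top");s=cam("scene")
seeds={"wide":((255,150),(385,210)),"narrow":((320,222),(297,200)),"spacer":((374,155),(302,278)),"cap":((187,233),(405,150)),"drive":((435,200),(185,260))}
for k in seeds:
    for c,sd in zip((t,s),seeds[k]):
        print(k,*fit(c,c["color"].max(2)>(60 if k in("cap","spacer") else 60),sd,SH[k]))
b=np.float32([[.5,.0,.0]])
im=lambda c,u,v,w=50:cv2.resize(c["color"][v-w//2:v+w//2,u-w//2:u+w//2],(260,260),interpolation=cv2.INTER_CUBIC)
M=np.vstack([np.hstack([im(t,272,161,64),im(t,194,231),im(t,333,230)]),np.hstack([im(t,380,155),im(t,456,215,80),im(s,205,255,80)])])
cv2.imwrite("pics/m.png",M[:,:,::-1])
for n,u,z in[("bottle",(190,161),.08),("beaker",(396,226),.03),("jar",(259,236),.05),("tipbox",(317,121),.03),("tubes",(443,150),.04),("ocap",(194,270),.02),("owide",(252,300),.0),("tank",(480,50),.1),("spindletip",(461,211),.102)]:print(n,back(t,u,z))
E
```

```text
wide [0.63880924 0.11990749] 1.0523172264635834
wide [0.63713154 0.12159861] 1.0734758406351004
narrow [ 0.44916469 -0.02264915] 1.0702842461019182
narrow [ 0.44765789 -0.02057653] 1.096554602032513
spacer [ 0.63617612 -0.15653561] 1.0374794435654362
spacer [ 0.63350609 -0.15428363] 1.1340061016729075
cap [0.46849981 0.3231204 ] 0.9964094652825389
cap [0.46611385 0.32404474] 1.074179098965578
drive [ 0.4599596  -0.32234293] 1.0092089490044354
drive [ 0.46098434 -0.32266942] 1.0202529841582206
bottle [0.62797749 0.31290558 0.08      ]
beaker [ 0.44603067 -0.176615    0.03      ]
jar [0.43969798 0.1552829  0.05      ]
tipbox [ 7.30736499e-01 -7.20245471e-04  3.00000000e-02]
tubes [ 0.62953122 -0.31291627  0.04      ]
ocap [0.37057816 0.32026923 0.02      ]
owide [0.2914921  0.18445202 0.        ]
tank [ 0.87099023 -0.42506928  0.1       ]
spindletip [ 0.46021816 -0.31837414  0.102     ]
```

View pics/m.png

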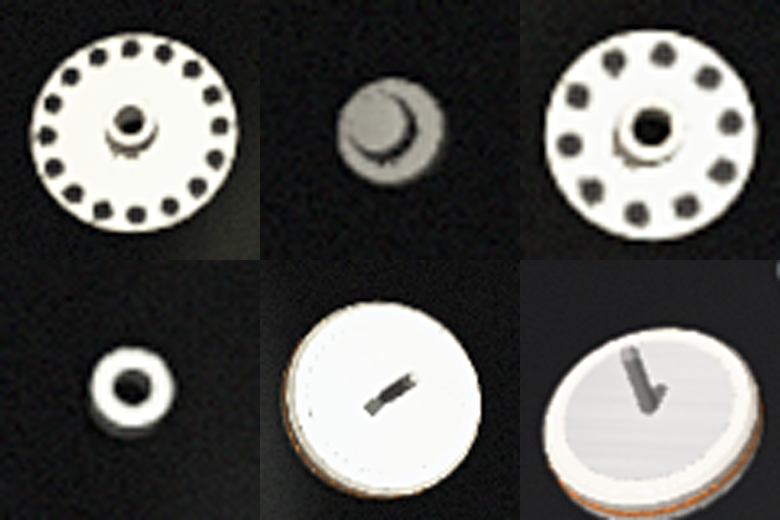

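The crop confirms the choices: white 16-well tray, grey cap, white 10-well tray, plain ring, and the drive with its spindle tip at top (462,212). Both cameras agree to about 2–3 mm. I'll go over the drive first with yaw 90 (tool x = world y, tool y = world x), so the wrist camera can measure it.

Units first: shifts go in shares of 0.6 m and turns go in shares of 120 degrees. So 0.3025 m / 0.6 = 0.5042, -0.176 m / 0.6 = -0.2933, -67.55 degrees / 120 = -0.5629.

Call:
carry_out:
  rows:
    - [[0.5042,-0.2933,0,0,0,-0.5629,1],[0.5042,-0.2933,0,0,0,-0.5629,1],[0.5042,-0.2933,0,0,0,-0.5629,1],[0.5042,-0.2933,0,0,0,-0.5629,1],[0.5042,-0.2933,0,0,0,-0.5629,1],[0.5042,-0.2933,0,0,0,-0.5629,1],[0.5042,-0.2933,0,0,0,-0.5629,1],[0.5042,-0.2933,0,0,0,-0.5629,1],[0.5042,-0.2933,0,0,0,-0.5629,1],[0.5042,-0.2933,0,0,0,-0.5629,1],[0.5042,-0.2933,0,0,0,-0.5629,1],[0.5042,-0.2933,0,0,0,-0.5629,1]]

```text
t: 1.2
tool_pos: [0.4602, -0.3229, 0.4045]
tool_rot: [-180.0, 0.0, 89.9]
contact_force: [0.1, -0.6, -0.0]
gripper_width: 0.0852
grasp_force: 0.0
```

Run:
```python
from h import *
c=cam("wrist");s=sense();print(s["t"],s["tool_pos"],s["tool_rot"],s["q"],s["contact_force"]);print(c["T_tool_cam"],c["intrinsics"],c["k1"])
cv2.imwrite("pics/w1.png",c["color"][:,:,::-1])
print(proj(c,[[.4605,-.3225,.102],[.4605,-.3225,.03]]))
```

```text
1.25 [ 0.45989965 -0.3234923   0.40449731] [-1.79959546e+02  1.70543711e-02  8.98047462e+01] [ 53.02136056   9.00766948 -22.87644389  95.22534254   3.62454182
  76.51764395  29.35548038] [ 0.494409   -0.07615214 -0.63492882]
[[-9.38349389e-04 -9.60996212e-01 -2.76559938e-01  6.94390178e-02]
 [ 9.99999341e-01 -1.08477042e-03  3.76451818e-04 -1.35107527e-03]
 [-6.61772810e-04 -2.76559402e-01  9.60996597e-01  3.22347060e-02]
 [ 0.00000000e+00  0.00000000e+00  0.00000000e+00  1.00000000e+00]] [[297.07141557   0.         324.72166014]
 [  0.         297.07141557 204.98490428]
 [  0.           0.           1.        ]] -0.04030124927006661
[[326.51445011 195.89449964]
 [326.15569583 180.68830481]]
```

View pics/w1.png

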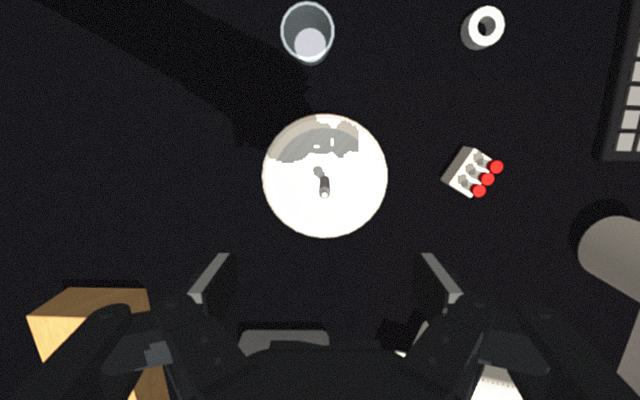

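The wrist view shows the spindle tip at (324,196), against a prediction of (326.5,196), so the calibrations agree to about 2 mm. I'll fit the drive from here, then move above the wide tray.

Run:
```python
from h import *
c=cam("wrist");print(fit(c,c["color"].max(2)>60,(280,190),SH["drive"]),back(c,(324,196),.102))
```

```text
(array([ 0.45825035, -0.32062255]), 1.000900788551888) [ 0.45777392 -0.32313951  0.102     ]
```

To row units: 0.4436 m / 0.6 = 0.7393, 0.075 m / 0.6 = 0.125.

Call:
carry_out:
  rows:
    - [[0.0667,0.0267,0.0167,0,0,0,1],[0.1333,0.0533,0.0333,0,0,0,1],[0.2,0.08,0.05,0,0,0,1],[0.2667,0.1067,0.0667,0,0,0,1],[0.3333,0.1333,0.0833,0,0,0,1],[0.4,0.16,0.1,0,0,0,1],[0.4667,0.1867,0.1167,0,0,0,1],[0.5333,0.2133,0.125,0,0,0,1],[0.6,0.24,0.125,0,0,0,1],[0.6667,0.2667,0.125,0,0,0,1],[0.7393,0.2967,0.125,0,0,0,1],[0.7393,0.2967,0.125,0,0,0,1]]

```text
t: 2.3
tool_pos: [0.6392, 0.1242, 0.3294]
tool_rot: [-180.0, -0.1, 90.0]
contact_force: [0.4, 0.5, 0.7]
gripper_width: 0.0851
grasp_force: 0.0
```

Run:
```python
from h import *
c=cam("wrist");s=sense();print(s["t"],s["tool_pos"],s["tool_rot"],s["q"],s["contact_force"])
P=proj(c,[[.638,.1207,.008]])[0];print(P)
m=c["color"].max(2)>60
m[c["color"].min(2)*2<c["color"].max(2)]=0
print(fit(c,m,P-[25,0],SH["wide"]))
cv2.imwrite("pics/w2.png",c["color"][:,:,::-1])
```

```text
2.35 [0.63938058 0.12951809 0.32941337] [179.9341395   -0.40592955  90.34486612] [ 14.73994115  25.46730109 -37.34539923  87.27096003  15.5011992
  72.40737708 -24.21764949] [0.70774686 4.50787748 0.27903012]
[324.73704125 195.73861434]
(array([0.63433419, 0.12597892]), 0.027646042792131776)
```

View pics/w2.png

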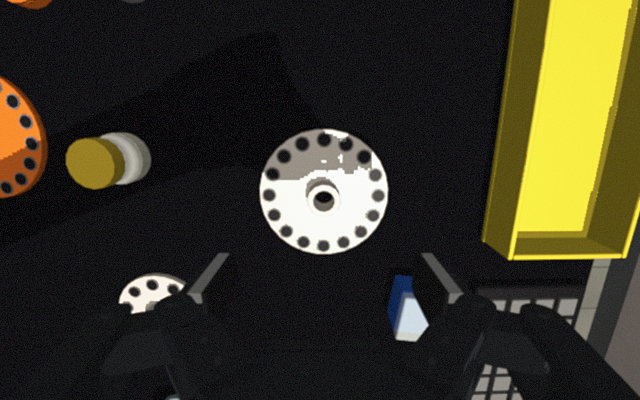

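The wide tray's hub is at (323,197) and its plate spans 260–388 × 128–254. The arm was still settling, so I hold briefly and refit.

Call:
carry_out:
  rows:
    - [[0,0,0,0,0,0,1],[0,0,0,0,0,0,1],[0,0,0,0,0,0,1],[0,0,0,0,0,0,1]]

```text
t: 2.68
tool_pos: [0.6387, 0.1183, 0.3295]
tool_rot: [-180.0, 0.1, 89.8]
contact_force: [-0.7, 0.3, 0.3]
gripper_width: 0.0853
grasp_force: 0.0
```

Run:
```python
from h import *
for i in range(2):
    c=cam("wrist");s=sense();print(s["t"],s["tool_pos"],s["tool_rot"],s["contact_force"])
    print(fit(c,c["color"].max(2)>60,(324,228),SH["wide"]))
```

```text
2.7333 [0.63870612 0.11862548 0.32968951] [1.79999163e+02 7.54568005e-02 8.97899550e+01] [0.46082197 0.01084747 0.50500878]
(array([0.63673476, 0.12145383]), 1.0203555846181722)
2.7833 [0.6386613  0.11897425 0.32978858] [1.79988425e+02 6.37391512e-02 8.98204494e+01] [ 0.32976517 -0.00150058 -0.27765039]
(array([0.63675821, 0.12147606]), 1.0213500206233044)
```

Both methods agree within 2 mm: the wide tray is at (0.637, 0.121) and the drive at (0.459, -0.322). Descending to the hub.

To row units: 0.147 m / 0.6 = 0.245, -0.0015 m / 0.6 = -0.0025.

Call:
carry_out:
  rows:
    - [[0.0025,-0.0025,0.0333,0,0,0,0.6],[0.0025,-0.0025,0.0833,0,0,0,0.6],[0.0025,-0.0025,0.1417,0,0,0,0.6],[0.0025,-0.0025,0.1917,0,0,0,0.6],[0.0025,-0.0025,0.225,0,0,0,0.6],[0.0025,-0.0025,0.2383,0,0,0,0.6],[0.0025,-0.0025,0.245,0,0,0,0.6],[0.0025,-0.0025,0.245,0,0,0,0.6],[0.0025,-0.0025,0.245,0,0,0,0.6]]
  newtons: 40

```text
t: 3.53
tool_pos: [0.6378, 0.1225, 0.1843]
tool_rot: [179.9, -0.0, 90.0]
contact_force: [0.2, 0.2, -0.6]
gripper_width: 0.051
grasp_force: 0.0
```

Call:
carry_out:
  rows:
    - [[0,0,0,0,0,0,0.45],[0,0,0,0,0,0,0.2],[0,0,0,0,0,0,0.1],[0,0,0,0,0,0,0.1],[0,0,0,0,0,0,0.1],[0,0,0,0,0,0,0.1]]
  newtons: 40

```text
t: 4.03
tool_pos: [0.6378, 0.1228, 0.1847]
tool_rot: [179.8, -0.0, 90.0]
contact_force: [-1.3, -0.2, 6.8]
gripper_width: 0.0297
grasp_force: 41.9
```

To row units: -0.13 m / 0.6 = -0.2167, -0.127 m / 0.6 = -0.2117.

Call:
carry_out:
  rows:
    - [[0,0,-0.005,0,0,0,0.1],[0,0,-0.0167,0,0,0,0.1],[0,0,-0.0367,0,0,0,0.1],[0,0,-0.0667,0,0,0,0.1],[0,0,-0.1,0,0,0,0.1],[0,0,-0.1333,0,0,0,0.1],[0,0,-0.1667,0,0,0,0.1],[0,0,-0.195,0,0,0,0.1],[0,0,-0.2117,0,0,0,0.1],[0,0,-0.2167,0,0,0,0.1],[0,0,-0.2167,0,0,0,0.1]]

```text
t: 4.95
tool_pos: [0.6371, 0.1226, 0.3136]
tool_rot: [179.9, 0.0, 90.0]
contact_force: [0.4, 0.9, -3.4]
gripper_width: 0.0301
grasp_force: 40.9
```

Run:
```python
from h import *
c=cam("top");w=cam("wrist");s=sense();print(s["t"],s["tool_pos"],s["gripper_width"],s["contact_force"],s["wrist_torque"])
a=w["color"][150:400,170:480];b=cv2.resize(c["color"][100:220,200:400],(417,250))
cv2.imwrite("pics/l1.png",np.hstack([a,b])[:,:,::-1])
```

```text
5.05 [0.63665302 0.12228057 0.31161277] 0.030033169930690155 [-0.14703208  0.07427039 -2.37646822] [0.0222451  0.04071315 0.01942401]
```

View pics/l1.png

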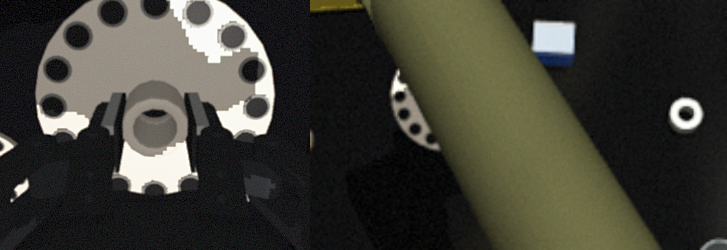

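The tray hangs level in the fingers, with its hub at about (325,258) in the full wrist picture. I check the in-hand offset numerically.

Run:
```python
from h import *
w=cam("wrist");s=sense();R=Ro.from_euler('xyz',s["tool_rot"],degrees=True).as_matrix()
for nm,r,z in(("hubtop",.016,.1525),("boretop",.01,.1525),("borebot",.01,.1845),("plate",.065,.1765)):
    P=np.c_[r*np.cos(A),r*np.sin(A),0*A+z]@R.T+s["tool_pos"];u=proj(w,P);print(nm,u.min(0)-[170,150],u.max(0)-[170,150],"u/v of crop")
```

```text
hubtop [122.26132956  95.96488914] [192.39483607 158.31420164] u/v of crop
boretop [135.42261326 108.3520727 ] [179.2370979  147.30032826] u/v of crop
borebot [138.89780601  82.22672807] [174.65140932 115.08140834] u/v of crop
plate [ 34.99030436 -20.3975915 ] [278.65714022 203.84385895] u/v of crop
```

Run:
```python
from h import *
w=cam("wrist");m=(w["color"].max(2)>60).astype(np.uint8)
n,l,st,ce=cv2.connectedComponentsWithStats(m);k=l[200,325] or l[190,325];mm=l==k
ys,xs=np.nonzero(mm[:250]);
# upper-rim points: first row of each column
pts=np.array([(u,ys[xs==u].min()) for u in range(215,440,3) if (xs==u).any()],float)
T=w["T_tool_cam"]
c=dict(w);c["T"]=T
q=np.array([back(c,p,.1765)[:2] for p in pts]);q=q[q[:,0]>.01]
f=least_squares(lambda p:np.hypot(*(q-p[:2]).T)-p[2],[0,0,.065],loss='soft_l1',f_scale=.001)
print(len(q),f.x,np.abs(f.fun).mean())
s=sense();print(s["tool_pos"],s["tool_rot"])
```

```text
75 [-0.00010458 -0.0013169   0.063642  ] 0.00013413820528405265
[0.63662911 0.12225174 0.31117045] [-1.79858987e+02  3.15341066e-02  9.00014954e+01]
```

Offset in hand is about 1 mm, which matches the wrist camera's own bias, so the tray is centred in the grip. Carrying it over the drive, TCP target (0.460, -0.322).

To row units: -0.286 m / 0.6 = -0.4767, -0.258 m / 0.6 = -0.43.

Call:
carry_out:
  rows:
    - [[-0.0083,-0.0033,0,0,0,0,0.1],[-0.03,-0.0117,0,0,0,0,0.1],[-0.0633,-0.025,0,0,0,0,0.1],[-0.105,-0.0417,0,0,0,0,0.1],[-0.15,-0.06,0,0,0,0,0.1],[-0.1967,-0.0783,0,0,0,0,0.1],[-0.2433,-0.0967,0,0,0,0,0.1],[-0.29,-0.115,0,0,0,0,0.1],[-0.3367,-0.1333,0,0,0,0,0.1],[-0.3833,-0.1517,0,0,0,0,0.1],[-0.43,-0.17,0,0,0,0,0.1],[-0.4767,-0.1883,0,0,0,0,0.1]]

```text
t: 6.15
tool_pos: [0.5223, -0.1659, 0.3126]
tool_rot: [-180.0, 0.0, 89.9]
contact_force: [0.8, -0.0, -2.0]
gripper_width: 0.0299
grasp_force: 40.9
```

To row units: -0.158 m / 0.6 = -0.2633, -0.153 m / 0.6 = -0.255.

Call:
carry_out:
  rows:
    - [[-0.0467,-0.0183,0,0,0,0,0.1],[-0.0933,-0.0367,0,0,0,0,0.1],[-0.14,-0.0567,0,0,0,0,0.1],[-0.18,-0.0733,0,0,0,0,0.1],[-0.2133,-0.0867,0,0,0,0,0.1],[-0.2383,-0.0967,0,0,0,0,0.1],[-0.255,-0.1033,0,0,0,0,0.1],[-0.2633,-0.1067,0,0,0,0,0.1],[-0.2633,-0.1067,0,0,0,0,0.1],[-0.2633,-0.1067,0,0,0,0,0.1],[-0.2633,-0.1067,0,0,0,0,0.1]]

```text
t: 7.07
tool_pos: [0.4607, -0.3201, 0.3128]
tool_rot: [180.0, -0.0, 90.1]
contact_force: [0.4, -0.2, -2.0]
gripper_width: 0.0297
grasp_force: 40.9
```

Run:
```python
from h import *
w=cam("wrist");s=sense();print(s["t"],s["tool_pos"],s["tool_rot"],s["gripper_width"],s["contact_force"])
print("tip pred",proj(w,[[.4583,-.322,.102],[.4605,-.3225,.102]]))
cv2.imwrite("pics/p1.png",cv2.resize(w["color"][200:300,260:390],(780,600),interpolation=cv2.INTER_CUBIC)[:,:,::-1])
```

```text
7.1167 [ 0.46076488 -0.32004413  0.31275375] [ 1.79985817e+02 -2.48022817e-02  9.01377910e+01] 0.030135404442306328 [ 0.56695723 -1.31468833 -1.90905787]
tip pred [[322.91172012 234.9550297 ]
 [326.32415016 235.68050114]]
```

View pics/p1.png

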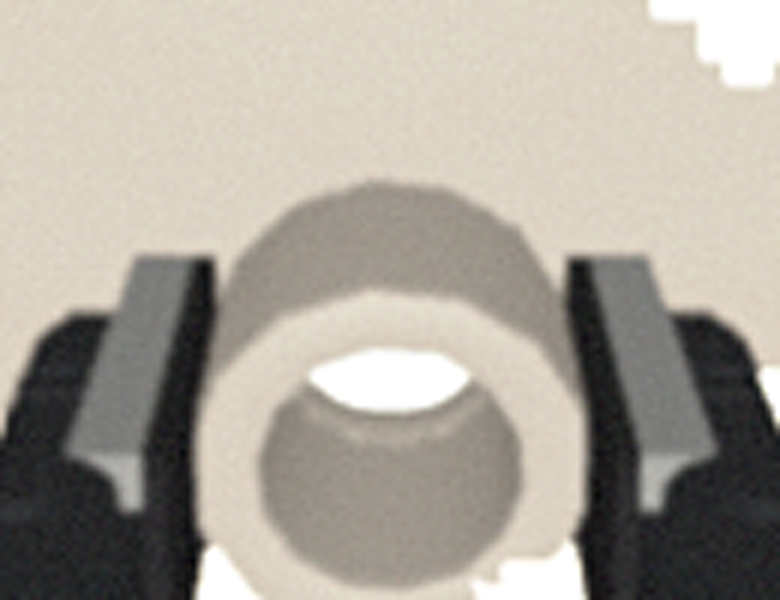

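The bore is centred to about 1 mm (bore top spans 303–347 × 258–298 in full-picture pixels, against a predicted 305–349 × 258–297). Lowering onto the spindle tip.

To row units: 0.05 m / 0.6 = 0.0833, -0.0015 m / 0.6 = -0.0025.

Call:
carry_out:
  rows:
    - [[-0.0025,-0.0008,0.005,0,0,0,0.1],[-0.0025,-0.0008,0.015,0,0,0,0.1],[-0.0025,-0.0008,0.025,0,0,0,0.1],[-0.0025,-0.0008,0.035,0,0,0,0.1],[-0.0025,-0.0008,0.045,0,0,0,0.1],[-0.0025,-0.0008,0.0533,0,0,0,0.1],[-0.0025,-0.0008,0.0633,0,0,0,0.1],[-0.0025,-0.0008,0.0733,0,0,0,0.1],[-0.0025,-0.0008,0.0833,0,0,0,0.1]]

```text
t: 7.87
tool_pos: [0.4595, -0.323, 0.262]
tool_rot: [-180.0, -0.0, 90.0]
contact_force: [0.0, 0.0, -2.1]
gripper_width: 0.0301
grasp_force: 40.9
```

To row units: 0.045 m / 0.6 = 0.075, 0.043 m / 0.6 = 0.0717.

Call:
carry_out:
  rows:
    - [[0.0017,0.0008,0.0133,0,0,0,0.1],[0.0017,0.0008,0.0267,0,0,0,0.1],[0.0017,0.0008,0.04,0,0,0,0.1],[0.0017,0.0008,0.0533,0,0,0,0.1],[0.0017,0.0008,0.065,0,0,0,0.1],[0.0017,0.0008,0.0717,0,0,0,0.1],[0.0017,0.0008,0.075,0,0,0,0.1],[0.0017,0.0008,0.075,0,0,0,0.1]]

```text
t: 8.53
tool_pos: [0.4599, -0.3219, 0.2172]
tool_rot: [-180.0, -0.0, 90.0]
contact_force: [0.2, 0.0, -2.2]
gripper_width: 0.0302
grasp_force: 40.9
```

To row units: 0.0035 m / 0.6 = 0.0058, 0.003 m / 0.6 = 0.005.

Call:
carry_out:
  rows:
    - [[0,0,0.0017,0,0,0,0.1],[0,0,0.0033,0,0,0,0.1],[0,0,0.005,0,0,0,0.1],[0,0,0.0058,0,0,0,0.1],[0,0,0.0058,0,0,0,0.1]]

```text
t: 8.95
tool_pos: [0.4602, -0.3221, 0.2147]
tool_rot: [180.0, 0.0, 90.0]
contact_force: [-0.6, -0.2, 1.1]
gripper_width: 0.03
grasp_force: 41.1
```

Contact is at z 0.2147, where it is expected. Releasing.

To row units: -0.12 m / 0.6 = -0.2, -0.03 m / 0.6 = -0.05.

Call:
carry_out:
  rows:
    - [[0,0,0,0,0,0,0.3],[0,0,0,0,0,0,0.45],[0,0,0,0,0,0,0.6],[0,0,0,0,0,0,0.6],[0,0,-0.0167,0,0,0,0.6],[0,0,-0.05,0,0,0,0.6],[0,0,-0.0917,0,0,0,0.6],[0,0,-0.1333,0,0,0,0.6],[0,0,-0.1667,0,0,0,0.6],[0,0,-0.1917,0,0,0,0.6],[0,0,-0.2,0,0,0,0.6]]

```text
t: 9.87
tool_pos: [0.4609, -0.3222, 0.338]
tool_rot: [179.8, 0.2, 90.0]
contact_force: [0.7, 0.1, -0.3]
gripper_width: 0.0511
grasp_force: 0.0
```

Run:
```python
from h import *
s=sense();print(s["t"],s["tool_pos"],s["gripper_width"],s["contact_force"])
w=cam("wrist");t=cam("top")
for nm,r,z in(("plate",.065,.038),("hub",.016,.062)):
    for x,y in((.4583,-.322),):
        u=proj(w,cyl(x,y,[(r,z)]));print(nm,u.min(0),u.max(0))
cv2.imwrite("pics/p2.png",np.hstack([w["color"][100:300,220:440],t["color"][120:320,370:540]])[:,:,::-1])
```

```text
9.8667 [ 0.46090813 -0.32224267  0.33802072] 0.05112447112030859 [ 0.69937335  0.09834803 -0.27720587]
plate [251.89320053 123.48806296] [391.67105882 259.1897986 ]
hub [302.95776549 184.39456576] [340.50736608 220.52213645]
```

View pics/p2.png

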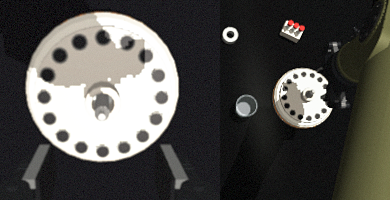

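The wide tray is seated, concentric with the spindle. On to the spacer.

To row units: 0.174 m / 0.6 = 0.29, 0.167 m / 0.6 = 0.2783.

Call:
carry_out:
  rows:
    - [[0.0167,0.0167,0,0,0,0,0.7],[0.05,0.0517,0,0,0,0,0.7],[0.0917,0.095,0,0,0,0,0.7],[0.1333,0.1383,0,0,0,0,0.7],[0.175,0.1833,0,0,0,0,0.7],[0.2167,0.2267,0,0,0,0,0.7],[0.25,0.2617,0,0,0,0,0.7],[0.27,0.2833,0,0,0,0,0.7],[0.2783,0.29,0,0,0,0,0.7],[0.2783,0.29,0,0,0,0,0.7],[0.2783,0.29,0,0,0,0,0.7],[0.2783,0.29,0,0,0,0,0.7]]

```text
t: 10.97
tool_pos: [0.633, -0.157, 0.3336]
tool_rot: [-179.9, 0.1, 89.9]
contact_force: [0.0, -0.1, 0.3]
gripper_width: 0.0599
grasp_force: 0.0
```

Run:
```python
from h import *
s=sense();print(s["t"],s["tool_pos"],s["tool_rot"])
w=cam("wrist");P=proj(w,[[.635,-.155,.022]])[0];print(P)
for th in(60,110): print(fit(w,w["color"].max(2)>th,P-[15,0],SH["spacer"]))
```

```text
10.9667 [ 0.63299763 -0.15699728  0.33356586] [-1.79899566e+02  7.06098244e-02  8.98556953e+01]
[328.62510836 191.7197967 ]
(array([ 0.63324495, -0.15428509]), 1.0927380762987173)
(array([ 0.63314296, -0.15452189]), 1.0275485891597316)
```

To row units: 0.1565 m / 0.6 = 0.2608, 0.002 m / 0.6 = 0.0033.

Call:
carry_out:
  rows:
    - [[0.0033,0.0025,0.0333,0,0,0,0.7],[0.0033,0.0025,0.0833,0,0,0,0.7],[0.0033,0.0025,0.1417,0,0,0,0.7],[0.0033,0.0025,0.2,0,0,0,0.7],[0.0033,0.0025,0.2367,0,0,0,0.7],[0.0033,0.0025,0.2517,0,0,0,0.7],[0.0033,0.0025,0.2608,0,0,0,0.7],[0.0033,0.0025,0.2608,0,0,0,0.7],[0.0033,0.0025,0.2608,0,0,0,0.7]]
  newtons: 40

```text
t: 11.77
tool_pos: [0.6362, -0.1536, 0.1794]
tool_rot: [179.9, 0.0, 90.0]
contact_force: [-0.7, 0.0, 0.8]
gripper_width: 0.0597
grasp_force: 0.0
```

Call:
carry_out:
  rows:
    - [[0,0,0,0,0,0,0.5],[0,0,0,0,0,0,0.3],[0,0,0,0,0,0,0.2],[0,0,0,0,0,0,0.2],[0,0,0,0,0,0,0.2]]

```text
t: 12.18
tool_pos: [0.6365, -0.1532, 0.1801]
tool_rot: [179.8, 0.1, 90.0]
contact_force: [-2.2, -0.6, 7.0]
gripper_width: 0.0377
grasp_force: 40.8
```

To row units: -0.13 m / 0.6 = -0.2167, -0.127 m / 0.6 = -0.2117.

Call:
carry_out:
  rows:
    - [[0,0,-0.005,0,0,0,0.2],[0,0,-0.0167,0,0,0,0.2],[0,0,-0.0367,0,0,0,0.2],[0,0,-0.0667,0,0,0,0.2],[0,0,-0.1,0,0,0,0.2],[0,0,-0.1333,0,0,0,0.2],[0,0,-0.1667,0,0,0,0.2],[0,0,-0.195,0,0,0,0.2],[0,0,-0.2117,0,0,0,0.2],[0,0,-0.2167,0,0,0,0.2],[0,0,-0.2167,0,0,0,0.2]]

```text
t: 13.1
tool_pos: [0.6357, -0.1529, 0.3088]
tool_rot: [179.9, 0.0, 90.0]
contact_force: [0.0, -0.5, -1.3]
gripper_width: 0.038
grasp_force: 40.3
```

To row units: -0.1765 m / 0.6 = -0.2942, -0.176 m / 0.6 = -0.2933.

Call:
carry_out:
  rows:
    - [[-0.0083,-0.0083,0,0,0,0,0.2],[-0.0283,-0.03,0,0,0,0,0.2],[-0.0567,-0.06,0,0,0,0,0.2],[-0.0883,-0.0933,0,0,0,0,0.2],[-0.1217,-0.1283,0,0,0,0,0.2],[-0.155,-0.1633,0,0,0,0,0.2],[-0.1883,-0.1983,0,0,0,0,0.2],[-0.22,-0.2317,0,0,0,0,0.2],[-0.2467,-0.26,0,0,0,0,0.2],[-0.2667,-0.2817,0,0,0,0,0.2],[-0.2783,-0.2933,0,0,0,0,0.2],[-0.28,-0.2942,0,0,0,0,0.2]]

```text
t: 14.1
tool_pos: [0.4567, -0.3231, 0.3065]
tool_rot: [-179.8, -0.0, 89.8]
contact_force: [-0.0, 0.0, 0.2]
gripper_width: 0.0377
grasp_force: 40.4
```

Call:
carry_out:
  rows:
    - [[0,0,0,0,0,0,0.2],[0,0,0,0,0,0,0.2],[0,0,0,0,0,0,0.2]]

```text
t: 14.35
tool_pos: [0.4602, -0.3196, 0.3076]
tool_rot: [180.0, -0.0, 90.1]
contact_force: [0.5, -0.2, -1.0]
gripper_width: 0.0377
grasp_force: 40.3
```

Run:
```python
from h import *
w=cam("wrist");s=sense();print(s["t"],s["tool_pos"],s["tool_rot"],s["gripper_width"],s["contact_force"])
R=Ro.from_euler('xyz',s["tool_rot"],degrees=True).as_matrix()
for nm,r,z in(("top",.02,.158),("boretop",.01,.158),("bot",.01,.18)):
    P=np.c_[r*np.cos(A),r*np.sin(A),0*A+z]@R.T+s["tool_pos"];u=proj(w,P);print(nm,(u.min(0)-[260,200])*6,(u.max(0)-[260,200])*6)
cv2.imwrite("pics/p3.png",cv2.resize(w["color"][200:300,260:390],(780,600),interpolation=cv2.INTER_CUBIC)[:,:,::-1])
```

```text
14.4 [ 0.46012644 -0.3196648   0.30759829] [ 1.79979330e+02 -3.57974987e-02  9.01466037e+01] 0.03805087262655933 [-0.21095131 -0.00529665 -0.82065335]
top [150.32342273 199.88945113] [658.1239803  654.31622269]
boretop [277.36612221 320.97112072] [531.104248   547.98097627]
bot [291.61754059 213.91835167] [512.33537766 415.89705465]
```

View pics/p3.png

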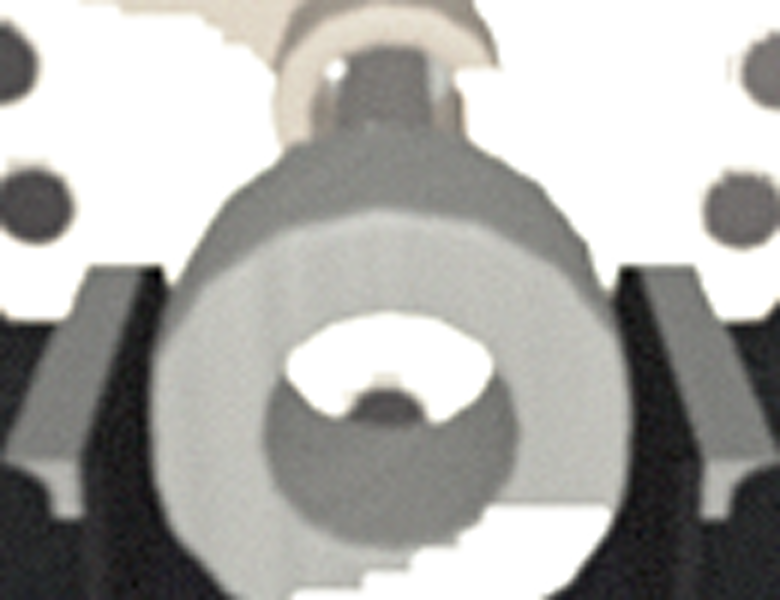

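The bore is centred to about 1 mm in the hand (bore top 263–520 × 312–548 in the crop, against a predicted 277–531 × 321–548), and the spindle stands behind it in line. Lowering.

To row units: 0.061 m / 0.6 = 0.1017, -0.0012 m / 0.6 = -0.002.

Call:
carry_out:
  rows:
    - [[-0.002,0,0.0067,0,0,0,0.2],[-0.002,0,0.0167,0,0,0,0.2],[-0.002,0,0.0267,0,0,0,0.2],[-0.002,0,0.0367,0,0,0,0.2],[-0.002,0,0.0467,0,0,0,0.2],[-0.002,0,0.0583,0,0,0,0.2],[-0.002,0,0.07,0,0,0,0.2],[-0.002,0,0.0817,0,0,0,0.2],[-0.002,0,0.0917,0,0,0,0.2],[-0.002,0,0.0983,0,0,0,0.2],[-0.002,0,0.1017,0,0,0,0.2],[-0.002,0,0.1017,0,0,0,0.2]]

```text
t: 15.4
tool_pos: [0.4589, -0.3221, 0.2462]
tool_rot: [-180.0, -0.0, 90.0]
contact_force: [0.1, -0.2, -1.9]
gripper_width: 0.0381
grasp_force: 40.3
```

To row units: 0.003 m / 0.6 = 0.005, 0.002 m / 0.6 = 0.0033.

Call:
carry_out:
  rows:
    - [[0,0,0.0017,0,0,0,0.2],[0,0,0.0033,0,0,0,0.2],[0,0,0.005,0,0,0,0.2],[0,0,0.005,0,0,0,0.2]]

```text
t: 15.73
tool_pos: [0.459, -0.3222, 0.2438]
tool_rot: [180.0, 0.0, 90.0]
contact_force: [0.0, -0.8, -0.5]
gripper_width: 0.0379
grasp_force: 40.3
```

To row units: 0.0025 m / 0.6 = 0.0042, 0.001 m / 0.6 = 0.0017.

Call:
carry_out:
  rows:
    - [[0.0017,0,0.0008,0,0,0,0.2],[0.0017,0,0.002,0,0,0,0.2],[0.0017,0,0.0033,0,0,0,0.2],[0.0017,0,0.0042,0,0,0,0.2],[0.0017,0,0.0042,0,0,0,0.2]]

```text
t: 16.15
tool_pos: [0.4592, -0.3211, 0.242]
tool_rot: [-180.0, 0.0, 90.0]
contact_force: [-1.5, 2.0, 5.2]
gripper_width: 0.0377
grasp_force: 40.9
```

Contact at z 0.242, as expected. Releasing, then going towards the narrow tray.

Call:
carry_out:
  rows:
    - [[0,0,0,0,0,0,0.45],[0,0,0,0,0,0,0.6],[0,0,0,0,0,0,0.7],[0,0,0,0,0,0,0.7],[0,0,-0.0167,0,0,0,0.7],[0,0,-0.05,0,0,0,0.7],[0,0,-0.0917,0,0,0,0.7],[0,0,-0.125,0,0,0,0.7],[0,0,-0.15,0,0,0,0.7],[0,0,-0.1583,0,0,0,0.7],[0,0,-0.1583,0,0,0,0.7]]

```text
t: 17.07
tool_pos: [0.4595, -0.3214, 0.3382]
tool_rot: [179.8, 0.1, 90.0]
contact_force: [-0.8, -0.1, -0.8]
gripper_width: 0.0599
grasp_force: 0.0
```

Run:
```python
from h import *
w=cam("wrist");s=sense();print(s["t"],s["tool_pos"],s["tool_rot"],s["contact_force"])
for nm,r,z in(("spacer top",.02,.084),("tip",.001,.102)):
    u=proj(w,cyl(.4585,-.3215,[(r,z)]));print(nm,(u.min(0)-[240,100])*3,(u.max(0)-[240,100])*3)
cv2.imwrite("pics/p4.png",cv2.resize(w["color"][100:270,240:410],None,fx=3,fy=3,interpolation=cv2.INTER_CUBIC)[:,:,::-1])
```

```text
17.1167 [ 0.45907014 -0.32121928  0.33661734] [1.79963064e+02 4.64724886e-02 8.99951810e+01] [-0.68337126 -0.02384666 -0.60934862]
spacer top [175.74496258 258.66219158] [329.14576505 405.11852597]
tip [248.44051627 352.03010885] [256.72480781 359.8796323 ]
```

View pics/p4.png

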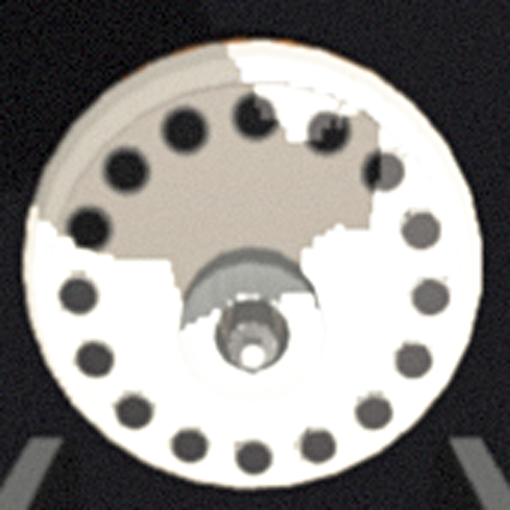

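To row units: 0.299 m / 0.6 = 0.4983, -0.001 m / 0.6 = -0.0017.

Call:
carry_out:
  rows:
    - [[0.0167,0,0,0,0,0,0.6],[0.05,-0.0017,0,0,0,0,0.6],[0.1,-0.0033,0,0,0,0,0.6],[0.15,-0.0067,0,0,0,0,0.6],[0.2,-0.0083,0,0,0,0,0.6],[0.25,-0.01,0,0,0,0,0.6],[0.3,-0.0117,0,0,0,0,0.6],[0.35,-0.0133,0,0,0,0,0.6],[0.4,-0.015,0,0,0,0,0.6],[0.45,-0.0167,0,0,0,0,0.6],[0.4833,-0.0183,0,0,0,0,0.6],[0.4983,-0.0183,0,0,0,0,0.6]]

```text
t: 18.12
tool_pos: [0.447, -0.0184, 0.335]
tool_rot: [-179.9, -0.0, 90.3]
contact_force: [-0.2, -0.6, -0.2]
gripper_width: 0.0513
grasp_force: 0.0
```

Call:
carry_out:
  rows:
    - [[0,0,0,0,0,0,0.6],[0,0,0,0,0,0,0.6],[0,0,0,0,0,0,0.6],[0,0,0,0,0,0,0.6]]

```text
t: 18.45
tool_pos: [0.448, -0.0238, 0.3359]
tool_rot: [-180.0, -0.0, 89.8]
contact_force: [-0.5, 0.3, -0.2]
gripper_width: 0.0515
grasp_force: 0.0
```

Run:
```python
from h import *
w=cam("wrist");s=sense();print(s["t"],s["tool_pos"],s["tool_rot"],s["contact_force"])
P=proj(w,[[.4484,-.0216,.008]])[0];print(P)
for th in(60,110): print(fit(w,w["color"].max(2)>th,P+[0,30],SH["narrow"]))
```

```text
18.5 [ 0.44807778 -0.02366458  0.33597803] [-1.79977550e+02 -7.07146037e-03  8.98501008e+01] [ 0.52197237  0.38431541 -0.58923983]
[326.50164084 188.13928   ]
(array([ 0.4473359, -0.0205429]), 1.0528488728571848)
(array([ 0.4473103 , -0.02075761]), 1.033183647270189)
```

The spacer is seated and coaxial (bore at (252,331) in the crop, spindle tip at (252,352)). The narrow tray is at (0.448, -0.0212), so I descend on its hub.

To row units: 0.153 m / 0.6 = 0.255, 0.001 m / 0.6 = 0.0017.

Call:
carry_out:
  rows:
    - [[0.0017,0,0.0333,0,0,0,0.6],[0.0017,0,0.0833,0,0,0,0.6],[0.0017,0,0.1417,0,0,0,0.6],[0.0017,0,0.2,0,0,0,0.6],[0.0017,0,0.2333,0,0,0,0.6],[0.0017,0,0.2483,0,0,0,0.6],[0.0017,0,0.255,0,0,0,0.6],[0.0017,0,0.255,0,0,0,0.6],[0.0017,0,0.255,0,0,0,0.6],[0.0017,0,0.255,0,0,0,0.6]]

```text
t: 19.33
tool_pos: [0.449, -0.0214, 0.1846]
tool_rot: [179.8, 0.1, 90.0]
contact_force: [-0.0, -0.1, -0.4]
gripper_width: 0.0513
grasp_force: 0.0
```

Call:
carry_out:
  rows:
    - [[0,0,0,0,0,0,0.45],[0,0,0,0,0,0,0.2],[0,0,0,0,0,0,0.1],[0,0,0,0,0,0,0.1],[0,0,0,0,0,0,0.1],[0,0,0,0,0,0,0.1]]

```text
t: 19.83
tool_pos: [0.4487, -0.0213, 0.1846]
tool_rot: [179.9, 0.1, 90.0]
contact_force: [-1.3, 0.8, 6.3]
gripper_width: 0.0305
grasp_force: 39.1
```

To row units: -0.135 m / 0.6 = -0.225, -0.131 m / 0.6 = -0.2183.

Call:
carry_out:
  rows:
    - [[0,0,-0.005,0,0,0,0.1],[0,0,-0.0167,0,0,0,0.1],[0,0,-0.0367,0,0,0,0.1],[0,0,-0.0667,0,0,0,0.1],[0,0,-0.1,0,0,0,0.1],[0,0,-0.1333,0,0,0,0.1],[0,0,-0.1667,0,0,0,0.1],[0,0,-0.2,0,0,0,0.1],[0,0,-0.2183,0,0,0,0.1],[0,0,-0.225,0,0,0,0.1],[0,0,-0.225,0,0,0,0.1]]

```text
t: 20.75
tool_pos: [0.4483, -0.0211, 0.319]
tool_rot: [179.9, 0.1, 90.0]
contact_force: [-0.1, 0.8, -1.7]
gripper_width: 0.0307
grasp_force: 39.7
```

To row units: -0.25 m / 0.6 = -0.4167, -0.23 m / 0.6 = -0.3833.

Call:
carry_out:
  rows:
    - [[-0.0083,0,0,0,0,0,0.1],[-0.0283,0.0017,0,0,0,0,0.1],[-0.0583,0.0033,0,0,0,0,0.1],[-0.0917,0.005,0,0,0,0,0.1],[-0.1333,0.0067,0,0,0,0,0.1],[-0.175,0.0083,0,0,0,0,0.1],[-0.2167,0.01,0,0,0,0,0.1],[-0.2583,0.0117,0,0,0,0,0.1],[-0.3,0.0133,0,0,0,0,0.1],[-0.3417,0.015,0,0,0,0,0.1],[-0.3833,0.0167,0,0,0,0,0.1],[-0.4167,0.0183,0,0,0,0,0.1]]

```text
t: 21.75
tool_pos: [0.4578, -0.2746, 0.3164]
tool_rot: [-179.8, -0.0, 89.9]
contact_force: [-0.2, -0.7, -1.2]
gripper_width: 0.0302
grasp_force: 39.7
```

To row units: -0.05 m / 0.6 = -0.0833, -0.048 m / 0.6 = -0.08.

Call:
carry_out:
  rows:
    - [[-0.03,0,0,0,0,0,0.1],[-0.0533,0,0,0,0,0,0.1],[-0.07,0,0,0,0,0,0.1],[-0.08,0,0,0,0,0,0.1],[-0.0833,0,0,0,0,0,0.1],[-0.0833,0,0,0,0,0,0.1],[-0.0833,0,0,0,0,0,0.1],[-0.0833,0,0,0,0,0,0.1]]

```text
t: 22.42
tool_pos: [0.4594, -0.3201, 0.3184]
tool_rot: [180.0, -0.0, 90.1]
contact_force: [-0.1, -0.3, -1.2]
gripper_width: 0.0309
grasp_force: 39.7
```

Run:
```python
from h import *
w=cam("wrist");s=sense();print(s["t"],s["tool_pos"],s["tool_rot"],s["gripper_width"],s["contact_force"])
R=Ro.from_euler('xyz',s["tool_rot"],degrees=True).as_matrix()
for nm,r,z in(("top",.016,.1546),("boretop",.01,.1546)):
    P=np.c_[r*np.cos(A),r*np.sin(A),0*A+z]@R.T+s["tool_pos"];u=proj(w,P);print(nm,(u.min(0)-[260,200])*6,(u.max(0)-[260,200])*6)
cv2.imwrite("pics/p5.png",cv2.resize(w["color"][200:300,260:390],(780,600),interpolation=cv2.INTER_CUBIC)[:,:,::-1])
```

```text
22.4667 [ 0.45935251 -0.32016666  0.3183892 ] [1.79994656e+02 2.05010338e-03 9.00906490e+01] 0.03055419390745192 [ 0.02585663  0.35285922 -0.90842317]
top [197.38324709 267.31519874] [613.08597077 637.64466753]
boretop [275.37660801 340.83117908] [535.08670227 572.17174501]
```

View pics/p5.png

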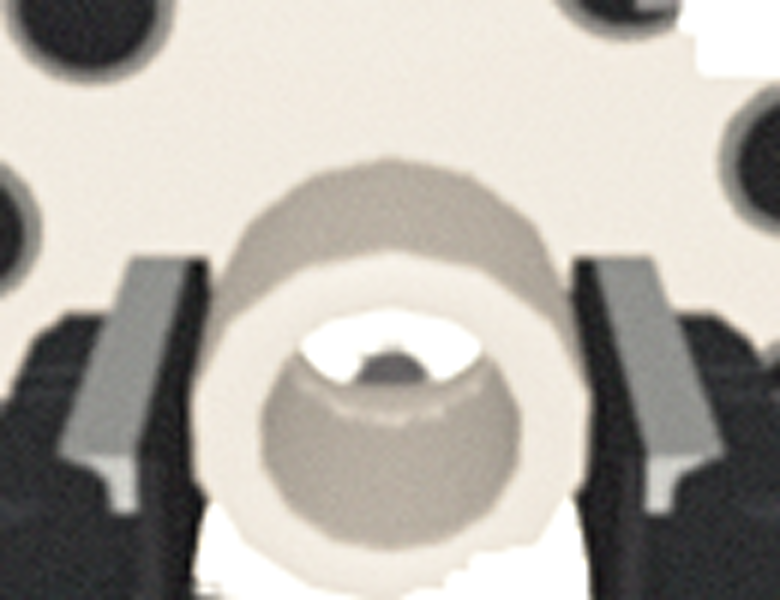

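The tray sits about 2 mm toward +x of the tool in the hand (bore centre (391,430) in the crop, predicted (405,456)). TCP y of about -0.322 corrects for that.

To row units: 0.046 m / 0.6 = 0.0767, -0.001 m / 0.6 = -0.0017.

Call:
carry_out:
  rows:
    - [[-0.0017,0,0.0067,0,0,0,0.1],[-0.0017,0,0.0167,0,0,0,0.1],[-0.0017,0,0.0267,0,0,0,0.1],[-0.0017,0,0.0367,0,0,0,0.1],[-0.0017,0,0.0467,0,0,0,0.1],[-0.0017,0,0.0567,0,0,0,0.1],[-0.0017,0,0.0667,0,0,0,0.1],[-0.0017,0,0.0733,0,0,0,0.1],[-0.0017,0,0.0767,0,0,0,0.1],[-0.0017,0,0.0767,0,0,0,0.1],[-0.0017,0,0.0767,0,0,0,0.1]]

```text
t: 23.38
tool_pos: [0.4591, -0.3222, 0.2723]
tool_rot: [180.0, 0.0, 90.0]
contact_force: [0.6, -0.4, -1.5]
gripper_width: 0.0314
grasp_force: 39.7
```

To row units: 0.003 m / 0.6 = 0.005, 0.002 m / 0.6 = 0.0033.

Call:
carry_out:
  rows:
    - [[0,0,0.0017,0,0,0,0.1],[0,0,0.0033,0,0,0,0.1],[0,0,0.005,0,0,0,0.1],[0,0,0.005,0,0,0,0.1],[0,0,0.005,0,0,0,0.1]]

```text
t: 23.8
tool_pos: [0.459, -0.3222, 0.2692]
tool_rot: [-180.0, 0.0, 90.0]
contact_force: [0.6, -0.6, -0.6]
gripper_width: 0.0309
grasp_force: 39.7
```

To row units: 0.002 m / 0.6 = 0.0033, 0.0014 m / 0.6 = 0.0023.

Call:
carry_out:
  rows:
    - [[0,0,0.0012,0,0,0,0.1],[0,0,0.0023,0,0,0,0.1],[0,0,0.0033,0,0,0,0.1],[0,0,0.0033,0,0,0,0.1]]

```text
t: 24.13
tool_pos: [0.4593, -0.3222, 0.2686]
tool_rot: [180.0, 0.0, 90.0]
contact_force: [-3.8, 1.8, 6.8]
gripper_width: 0.0306
grasp_force: 40.4
```

To row units: -0.087 m / 0.6 = -0.145, -0.085 m / 0.6 = -0.1417.

Call:
carry_out:
  rows:
    - [[0,0,0,0,0,0,0.3],[0,0,0,0,0,0,0.45],[0,0,0,0,0,0,0.6],[0,0,0,0,0,0,0.6],[0,0,-0.0167,0,0,0,0.6],[0,0,-0.05,0,0,0,0.6],[0,0,-0.0917,0,0,0,0.6],[0,0,-0.125,0,0,0,0.6],[0,0,-0.1417,0,0,0,0.6],[0,0,-0.145,0,0,0,0.6],[0,0,-0.145,0,0,0,0.6],[0,0,-0.145,0,0,0,0.6]]

```text
t: 25.13
tool_pos: [0.4587, -0.322, 0.3531]
tool_rot: [-179.9, -0.1, 90.0]
contact_force: [0.3, 0.1, 0.1]
gripper_width: 0.0511
grasp_force: 0.0
```

Run:
```python
from h import *
w=cam("wrist");t=cam("scene");s=sense();print(s["t"],s["tool_pos"],s["tool_rot"],s["contact_force"])
for nm,r,z in(("hub top",.016,.114),("bore",.01,.114),("tip",.001,.102),("plate",.05,.092)):
    u=proj(w,cyl(.4585,-.3215,[(r,z)]));print(nm,(u.min(0)-[240,100])*3,(u.max(0)-[240,100])*3)
    u=proj(t,cyl(.4605,-.3225,[(r,z)]));print("   scene",(u.min(0)-[155,200])*3+[510,0],(u.max(0)-[155,200])*3+[510,0])
im=np.hstack([w["color"][100:270,240:410],t["color"][190:360,155:250]])
cv2.imwrite("pics/p6.png",cv2.resize(im,None,fx=3,fy=3,interpolation=cv2.INTER_CUBIC)[:,:,::-1])
```

```text
25.2333 [ 0.45859857 -0.32199079  0.35266809] [-1.79880609e+02 -9.27271811e-02  9.00016093e+01] [-0.03938754  0.57822572  0.06384537]
hub top [194.66677108 289.2292862 ] [325.49039871 413.47262442]
   scene [610.51823711  97.14214669] [655.65608535 132.68735857]
bore [219.20272574 313.30902523] [300.96443567 390.95038165]
   scene [619.00457214 103.69477816] [647.21328488 125.9092063 ]
tip [255.93210017 334.17888593] [263.69627492 341.5884774 ]
   scene [635.49940625 123.75190299] [638.29409463 125.96680835]
plate [ 73.27155881 137.61190256] [445.92051473 495.11996769]
   scene [570.29637528  79.65957633] [709.06759485 190.23906022]
```

View pics/p6.png

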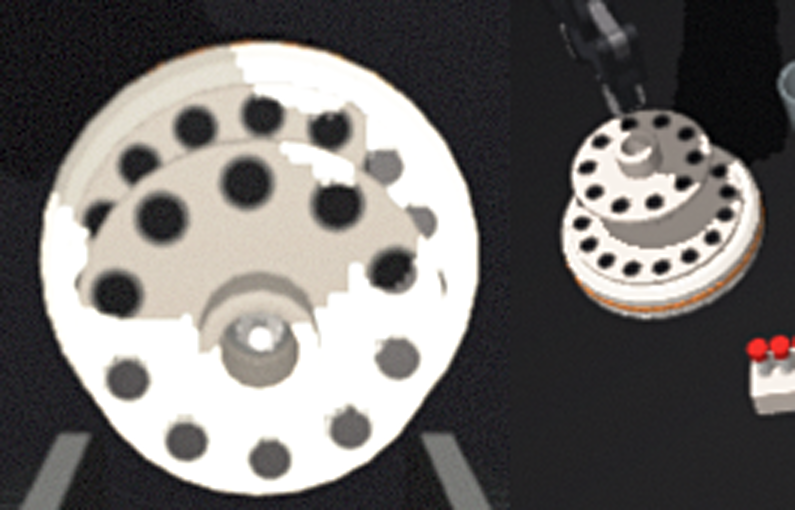

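The narrow tray is seated: bore 222–298 × 310–387 in the crop (predicted 219–301 × 313–391), with the spindle tip visible inside at (260,336). Now to the grey cap.

To row units: 0.33 m / 0.6 = 0.55, 0.3 m / 0.6 = 0.5.

Call:
carry_out:
  rows:
    - [[0.0167,0,0,0,0,0,0.5],[0.05,0,0,0,0,0,0.5],[0.1,0,0,0,0,0,0.5],[0.15,0.0017,0,0,0,0,0.5],[0.2,0.0033,0,0,0,0,0.5],[0.25,0.005,0,0,0,0,0.5],[0.3,0.0067,0,0,0,0,0.5],[0.35,0.0067,0,0,0,0,0.5],[0.4,0.0067,0,0,0,0,0.5],[0.45,0.0067,0,0,0,0,0.5],[0.5,0.0067,0,0,0,0,0.5],[0.55,0.0067,0,0,0,0,0.5]]

```text
t: 26.23
tool_pos: [0.4622, 0.01, 0.3535]
tool_rot: [-179.9, 0.0, 90.0]
contact_force: [-0.2, 0.5, 0.3]
gripper_width: 0.0429
grasp_force: 0.0
```

To row units: 0.315 m / 0.6 = 0.525, 0.01 m / 0.6 = 0.0167.

Call:
carry_out:
  rows:
    - [[0.05,0,0,0,0,0,0.5],[0.1,0,0,0,0,0,0.5],[0.15,0.0017,0.0033,0,0,0,0.5],[0.2,0.0033,0.0067,0,0,0,0.5],[0.25,0.005,0.01,0,0,0,0.5],[0.3,0.0067,0.0133,0,0,0,0.5],[0.35,0.0067,0.0167,0,0,0,0.5],[0.4,0.0067,0.02,0,0,0,0.5],[0.45,0.0067,0.0233,0,0,0,0.5],[0.4917,0.0067,0.025,0,0,0,0.5],[0.5167,0.0067,0.025,0,0,0,0.5],[0.525,0.0067,0.025,0,0,0,0.5]]

```text
t: 27.23
tool_pos: [0.465, 0.3261, 0.3385]
tool_rot: [-179.9, -0.1, 90.3]
contact_force: [-0.9, 0.1, -1.1]
gripper_width: 0.0427
grasp_force: 0.0
```

Call:
carry_out:
  rows:
    - [[0,0,0,0,0,0,0.5],[0,0,0,0,0,0,0.5],[0,0,0,0,0,0,0.5],[0,0,0,0,0,0,0.5]]

```text
t: 27.57
tool_pos: [0.4675, 0.3214, 0.3391]
tool_rot: [180.0, 0.1, 89.9]
contact_force: [-0.1, -0.1, 0.0]
gripper_width: 0.0429
grasp_force: 0.0
```

Run:
```python
from h import *
w=cam("wrist");s=sense();print(s["t"],s["tool_pos"],s["tool_rot"],s["contact_force"])
P=proj(w,[[.4673,.3236,.018]])[0];print(P, w["color"][int(P[1]),int(P[0])])
for th in(45,60): print(fit(w,w["color"].max(2)>th,P,SH["cap"]))
cv2.imwrite("pics/c1.png",w["color"][:,:,::-1])
```

```text
27.6167 [0.4675448  0.32148428 0.33917923] [1.79973261e+02 6.08034566e-02 8.98700043e+01] [ 0.61592303 -0.44736206 -0.17654873]
[325.60567489 189.22739763] [255 255 255]
(array([0.46102579, 0.3109608 ]), 128.7790496115475)
(array([0.46671859, 0.32286515]), 1.140992061267065)
```

View pics/c1.png

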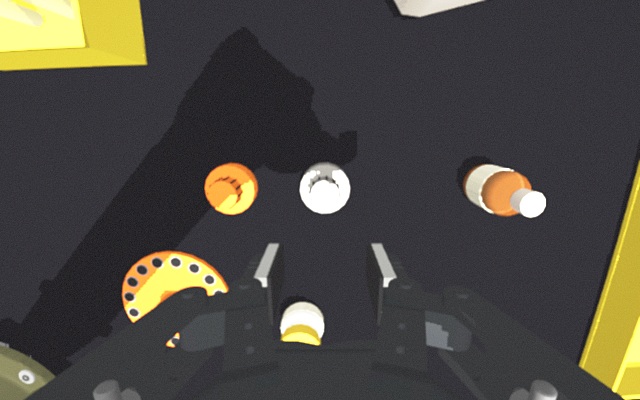

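The grey cap is at (325,189), exactly as predicted; the orange one at (231,189) stays clear of the fingers. Grasping the knob.

To row units: 0.1455 m / 0.6 = 0.2425, 0.02 m / 0.6 = 0.0333.

Call:
carry_out:
  rows:
    - [[0.0012,0,0.0333,0,0,0,0.5],[0.0012,0,0.0833,0,0,0,0.5],[0.0012,0,0.1333,0,0,0,0.5],[0.0012,0,0.1833,0,0,0,0.5],[0.0012,0,0.2167,0,0,0,0.5],[0.0012,0,0.2333,0,0,0,0.5],[0.0012,0,0.2425,0,0,0,0.5],[0.0012,0,0.2425,0,0,0,0.5],[0.0012,0,0.2425,0,0,0,0.5],[0.0012,0,0.2425,0,0,0,0.5]]

```text
t: 28.45
tool_pos: [0.4677, 0.324, 0.1952]
tool_rot: [179.9, -0.1, 90.0]
contact_force: [0.2, 0.4, 0.2]
gripper_width: 0.0424
grasp_force: 0.0
```

Call:
carry_out:
  rows:
    - [[0,0,0,0,0,0,0.35],[0,0,0,0,0,0,0.15],[0,0,0,0,0,0,0.1],[0,0,0,0,0,0,0.1],[0,0,0,0,0,0,0.1]]
  newtons: 40

```text
t: 28.87
tool_pos: [0.4676, 0.324, 0.1952]
tool_rot: [179.9, -0.0, 90.0]
contact_force: [-0.4, -1.0, 7.1]
gripper_width: 0.0263
grasp_force: 39.3
```

To row units: -0.15 m / 0.6 = -0.25, -0.147 m / 0.6 = -0.245.

Call:
carry_out:
  rows:
    - [[0,0,-0.005,0,0,0,0.1],[0,0,-0.0167,0,0,0,0.1],[0,0,-0.0367,0,0,0,0.1],[0,0,-0.0667,0,0,0,0.1],[0,0,-0.1,0,0,0,0.1],[0,0,-0.1333,0,0,0,0.1],[0,0,-0.1667,0,0,0,0.1],[0,0,-0.2,0,0,0,0.1],[0,0,-0.2283,0,0,0,0.1],[0,0,-0.245,0,0,0,0.1],[0,0,-0.25,0,0,0,0.1],[0,0,-0.25,0,0,0,0.1]]

```text
t: 29.87
tool_pos: [0.4671, 0.3236, 0.3445]
tool_rot: [179.9, -0.0, 90.0]
contact_force: [0.0, 0.2, -0.7]
gripper_width: 0.0266
grasp_force: 39.4
```

To row units: -0.25 m / 0.6 = -0.4167, -0.225 m / 0.6 = -0.375.

Call:
carry_out:
  rows:
    - [[-0.0083,0,0,0,0,0,0.1],[-0.025,0,0,0,0,0,0.1],[-0.05,0,0,0,0,0,0.1],[-0.0833,0,0,0,0,0,0.1],[-0.125,0,0,0,0,0,0.1],[-0.1667,-0.0017,0,0,0,0,0.1],[-0.2083,-0.0033,0,0,0,0,0.1],[-0.25,-0.005,0,0,0,0,0.1],[-0.2917,-0.0067,0,0,0,0,0.1],[-0.3333,-0.0067,0,0,0,0,0.1],[-0.375,-0.0067,0,0,0,0,0.1],[-0.4167,-0.0067,0,0,0,0,0.1]]

```text
t: 30.87
tool_pos: [0.4622, 0.0712, 0.3427]
tool_rot: [-179.9, 0.0, 89.9]
contact_force: [1.3, -0.3, -0.9]
gripper_width: 0.0265
grasp_force: 39.4
```

To row units: -0.3 m / 0.6 = -0.5, -0.275 m / 0.6 = -0.4583.

Call:
carry_out:
  rows:
    - [[-0.0417,0,0,0,0,0,0.1],[-0.0833,0,0,0,0,0,0.1],[-0.125,0,0,0,0,0,0.1],[-0.1667,0,0,0,0,0,0.1],[-0.2083,-0.0017,0,0,0,0,0.1],[-0.25,-0.0033,0,0,0,0,0.1],[-0.2917,-0.005,0,0,0,0,0.1],[-0.3333,-0.0067,0,0,0,0,0.1],[-0.375,-0.0067,0,0,0,0,0.1],[-0.4167,-0.0067,0,0,0,0,0.1],[-0.4583,-0.0067,0,0,0,0,0.1],[-0.5,-0.0067,0,0,0,0,0.1]]

```text
t: 31.87
tool_pos: [0.4577, -0.2283, 0.3425]
tool_rot: [-179.9, -0.0, 89.9]
contact_force: [-0.2, -0.7, -0.8]
gripper_width: 0.0269
grasp_force: 39.4
```

To row units: -0.095 m / 0.6 = -0.1583, -0.094 m / 0.6 = -0.1567.

Call:
carry_out:
  rows:
    - [[-0.0417,0,0,0,0,0,0.1],[-0.08,0,0,0,0,0,0.1],[-0.11,0,0,0,0,0,0.1],[-0.1333,0,0,0,0,0,0.1],[-0.1483,0,0,0,0,0,0.1],[-0.1567,0,0,0,0,0,0.1],[-0.1583,0,0,0,0,0,0.1],[-0.1583,0,0,0,0,0,0.1],[-0.1583,0,0,0,0,0,0.1],[-0.1583,0,0,0,0,0,0.1]]

```text
t: 32.7
tool_pos: [0.4594, -0.3203, 0.3439]
tool_rot: [180.0, -0.0, 90.1]
contact_force: [0.4, -0.5, -0.8]
gripper_width: 0.0266
grasp_force: 39.4
```

Run:
```python
from h import *
w=cam("wrist");t=cam("scene");s=sense();print(s["t"],s["tool_pos"],s["tool_rot"],s["gripper_width"],s["contact_force"])
R=Ro.from_euler('xyz',s["tool_rot"],degrees=True).as_matrix()
for nm,r,z in(("knobtop",.014,.1552),("skirt top",.025,.1772)):
    P=np.c_[r*np.cos(A),r*np.sin(A),0*A+z]@R.T+s["tool_pos"];u=proj(w,P);print(nm,(u.min(0)-[260,200])*4,(u.max(0)-[260,200])*4)
a=cv2.resize(w["color"][200:300,260:390],None,fx=4,fy=4,interpolation=cv2.INTER_CUBIC);b=cv2.resize(t["color"][160:260,155:225],None,fx=4,fy=4)
cv2.imwrite("pics/c2.png",np.hstack([a,b])[:,:,::-1])
```

```text
32.8 [ 0.45931165 -0.32064905  0.34389965] [1.79996491e+02 1.39086102e-02 9.00773698e+01] 0.026303412806974544 [ 0.16961479 -0.95698397 -0.23158673]
knobtop [148.59050495 194.69526717] [389.9321503 409.7412963]
skirt top [80.7001616  43.53970672] [454.81804653 385.04119946]
```

View pics/c2.png

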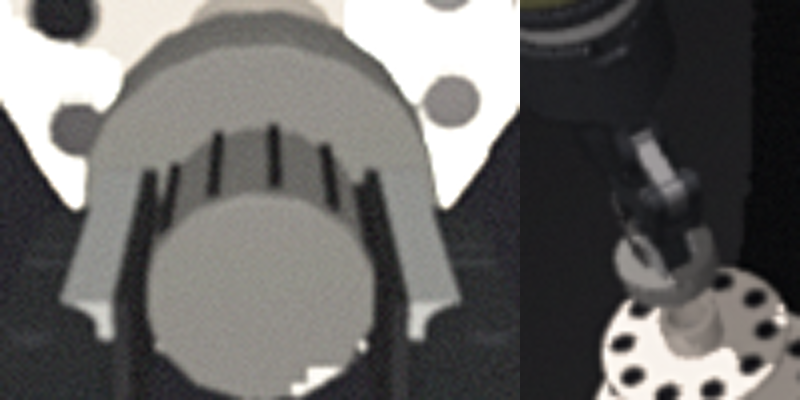

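The cap is held upright and centred within 1 mm, above the hub. Lowering.

To row units: 0.0445 m / 0.6 = 0.0742, 0.001 m / 0.6 = 0.0017.

Call:
carry_out:
  rows:
    - [[0.0017,0,0.0067,0,0,0,0.1],[0.0017,0,0.0167,0,0,0,0.1],[0.0017,0,0.0267,0,0,0,0.1],[0.0017,0,0.0367,0,0,0,0.1],[0.0017,0,0.045,0,0,0,0.1],[0.0017,0,0.0533,0,0,0,0.1],[0.0017,0,0.0617,0,0,0,0.1],[0.0017,0,0.07,0,0,0,0.1],[0.0017,0,0.0742,0,0,0,0.1],[0.0017,0,0.0742,0,0,0,0.1],[0.0017,0,0.0742,0,0,0,0.1]]

```text
t: 33.72
tool_pos: [0.4591, -0.3205, 0.2992]
tool_rot: [-180.0, -0.0, 90.0]
contact_force: [0.6, 0.1, -0.4]
gripper_width: 0.0267
grasp_force: 39.4
```

To row units: 0.0035 m / 0.6 = 0.0058, 0.003 m / 0.6 = 0.005.

Call:
carry_out:
  rows:
    - [[0,0,0.0017,0,0,0,0.1],[0,0,0.0033,0,0,0,0.1],[0,0,0.005,0,0,0,0.1],[0,0,0.0058,0,0,0,0.1],[0,0,0.0058,0,0,0,0.1]]

```text
t: 34.13
tool_pos: [0.459, -0.3205, 0.2957]
tool_rot: [-180.0, 0.0, 90.0]
contact_force: [0.4, 0.3, -0.4]
gripper_width: 0.0259
grasp_force: 39.4
```

To row units: 0.002 m / 0.6 = 0.0033, 0.0014 m / 0.6 = 0.0023.

Call:
carry_out:
  rows:
    - [[0,0,0.0012,0,0,0,0.1],[0,0,0.0023,0,0,0,0.1],[0,0,0.0033,0,0,0,0.1],[0,0,0.0033,0,0,0,0.1]]

```text
t: 34.47
tool_pos: [0.4593, -0.3205, 0.2952]
tool_rot: [180.0, 0.1, 90.0]
contact_force: [-2.1, 2.1, 6.3]
gripper_width: 0.0265
grasp_force: 40.2
```

Seated at z 0.2952, exactly as expected. Releasing and rising clear.

To row units: -0.1 m / 0.6 = -0.1667, -0.09 m / 0.6 = -0.15.

Call:
carry_out:
  rows:
    - [[0,0,0,0,0,0,0.25],[0,0,0,0,0,0,0.4],[0,0,0,0,0,0,0.5],[0,0,0,0,0,0,0.5],[0,0,-0.0167,0,0,0,0.5],[0,0,-0.05,0,0,0,0.5],[0,0,-0.0917,0,0,0,0.5],[0,0,-0.125,0,0,0,0.5],[0,0,-0.15,0,0,0,0.5],[0,0,-0.1667,0,0,0,0.5],[0,0,-0.1667,0,0,0,0.5],[0,0,-0.1667,0,0,0,0.5]]

```text
t: 35.47
tool_pos: [0.4591, -0.3204, 0.3939]
tool_rot: [180.0, 0.0, 90.0]
contact_force: [-0.2, -0.3, -0.0]
gripper_width: 0.0429
grasp_force: 0.0
```

Run:
```python
from h import *
t=cam("scene");w=cam("wrist");s=sense();print(s["t"],s["tool_pos"],s["contact_force"])
a=cv2.resize(t["color"],(480,300),interpolation=cv2.INTER_AREA);b=cv2.resize(t["color"][185:310,150:270],(288,300))
c=cv2.resize(w["color"],(480,300),interpolation=cv2.INTER_AREA);d=cv2.resize(w["color"][100:300,230:422],(288,300))
cv2.imwrite("pics/end.png",np.vstack([np.hstack([a,b]),np.hstack([c,d])])[:,:,::-1])
```

```text
35.5667 [ 0.45869504 -0.32035573  0.39248591] [-0.01821995 -0.00593622 -1.18512178]
```

View pics/end.png

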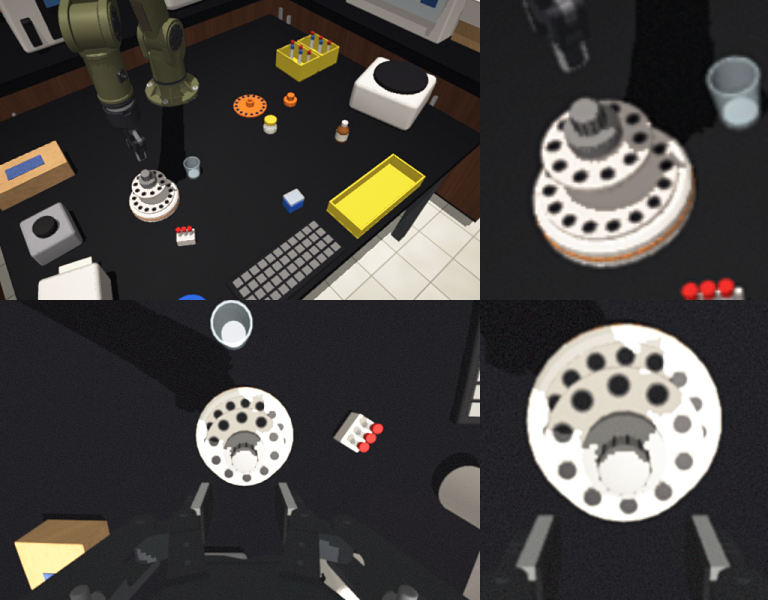

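The carousel stands level with the cap on top (cap at (590,125) in the scene crop). The bystanders are where they were and the hand is clear. Handing in.

```bash
python3 -c "
from plant import *
print(hand_in())"
```

```text
the job is handed in; nothing more can be done
None
```

The carousel is back together on the spindle in the order asked (wide tray, spacer, narrow tray, cap), each part set down upright and fully seated, with nothing else moved; handed in at about 36 s on the robot's clock.

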